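# Jack up the cabinet front and hold it

### The arm

A 6-joint arm with a two-finger parallel gripper is mounted at the origin on the work surface. World frame = base frame: x ahead of the robot, y to its left, z up, the work surface at z = 0. Lengths are in m, angles in rad, forces in N, time in s.
With the tool pointing down it reaches from about 0.375 to 0.975 m from the base axis. Payload 3.8 kg.
Tool frame: the origin (TCP) lies at the very end of the fingers, on their centre line; the grasp point (between the pads) lies 19 mm behind it; z points along the fingers, y is the direction in which the jaws open and shut (so a half turn about z gives the same grasp; the last joint's range is limited). The gripper opens to 85 mm and grips with 20 to 120 N. Pads are 22 mm wide; open, the fingers measure 114 mm over their backs; the gripper's body (76 mm by 85 mm) begins 54 mm behind the grasp point. The pads swing forward as they close: fully open they stand 13 mm farther back than shut.
Start: joints at [-1.324, 0.264, 1.604, -0, 1.274, -0.037], TCP at [0.189, -0.648, 0.231] pointing down, gripper open.
Joint ranges: [-2.63, 2.63], [-0.94, 2.18], [0.31, 2.57], [-1.31, 4.45], [0, 2.66], [-2.55, 2.55]. Speed limits (rad/s): [2.57, 2.57, 3.14, 3.14, 3.14, 3.14].

### API

Orientations are given as a rotation vector (axis times angle).
In Python, from workcell import status, read_camera, camera_info, order gives the robot as it stands.
- The arm moves only by the tool move_arm, never from a script. Its argument "deltas" is a list of rows, each a list of 3 entries, a list of its own where there are three numbers: the turn, a rotation vector about the world's x, y, z as a fraction of full scale, then the shift along the world's x, y, z as a fraction of full scale, then the closure, from -1 (fully open) to 1 (shut), so that 0 is half open. A call has 1 to 20 rows; each row is the pose to reach, as a shift and turn from the pose commanded when the call began; what a row does not reach only later rows make up. Full scale, the value 1, is 0.1 m for a shift and pi/2 rad for a turn. A row lasts 1/8 s, in which the tool goes at most 62.5 mm and 10.7 degrees, less where a joint would pass 70% of its speed; a pose out of reach is approached as far as the arm can. A call with a number of a shift or a turn outside -1 to 1 is refused whole. A call with a gripper value outside its range is refused whole. The fingers move at their own pace and stop on an object; "grip_force" is the grip in N (left out, the last holds). Time passes only in rows, so rows that repeat a pose let the fingers close. It gives the time, the measured TCP pose, the force and the opening at its end, in the units of the state.
- status.read_state(): the state, without advancing time (a new reading comes with each control period).
- read_camera(name): name is "scene" or "top"; returns (picture, depth): 400x640x3 uint8, red, green, blue; 400x640 float32, m along the optical axis (not along the pixel's ray), 0 where there is no reading.
- camera_info(name): a dict with "K" (3x3 intrinsics, pixels), "R" (3x3) and "t" (3): a world point X has camera coordinates R X + t. Camera axes: x right, y down, z forward; pixel columns grow to the right and rows downward; lengths in m; the calibration is good to about 2 mm. A picture is of the moment at which its call begins. camera_info takes no time and is no camera call.
- order.finish_job(): hands the job in, once; it reports no verdict.
The state is a dict: "time": time; "q": joint angles; "joint_vel": joint speeds; "joint_torque": joint torques, N m; "tool_pos": TCP position; "tcp_rot": TCP orientation; "wrist_force": force on the tool from outside, world axes, zero at the start; "torque": the same for the moment, N m; "width": opening from 0.0 (shut) to 1.0 (fully open).
Only numpy, scipy, OpenCV 4.12 (cv2) and the standard library are available. Lean on these libraries where they do the work, as an engineer would, in place of code of your own. Each camera call takes 0.05 s, during which the arm holds its last target. There are 200 camera calls.

### The job

Set the small red jack on the bench with its round steel saddle centred under the marked orange lift foot on the front of the dark cabinet, and let go of it. Pump the handle: press the handle pad fully down so the jack raises the cabinet front, let it come fully up again so the cabinet sets down, then press it fully down a second time and finish while still holding it down with the fingers, the cabinet front raised. Only the jack may lift the cabinet: do not push or lift the cabinet with the robot, and leave the other things on the bench where they are.

Things in the scene. Friction and masses are not known exactly. Their poses are not given: they have to be found in the camera images.
- jack: Loose red jack, about 1 kg. Origin on its underside straight below the grip post; +x points to the saddle end, z up. Flat base plate 80 mm wide, x = -130 to +110 mm. Along x at y = 0: handle pad (-117 mm up, -128 mm pressed), handle pivot (-38 mm, 46 mm high), grip post (0), saddle (+85 mm). Nothing but post, saddle and handle is higher than 54 mm.
- jack_grip (a point): Grasp point of the jack, on the axis of its upright grip post (dark steel, black rubber top), 80 mm above the jack's underside. The post is rigid with the base, 30 mm along the jack's x and 24 mm across (its y), top 102 mm above the underside. Grasp it from above across the 24 mm.
- saddle_top (a point): Centre of the upper face of the jack's saddle, a round steel disc 36 mm across with a black centre dot. Its top is 55 mm above the jack's underside with the handle up, and rises by 50 mm per radian of handle (about 22 mm at full stroke).
- handle_pad (a point): Centre of the upper face of the handle pad: black rubber with a yellow patch, 36 x 44 mm, 90 mm from the handle's pivot. Handle up: it slopes 0.42 rad, outer end high, point about 89 mm above the bench. Fully down: nearly level, about 50 mm above the bench and 11 mm farther from the grip post. Push it down from above with closed fingers.
- jack_handle (a joint): Angle of the jack's handle, rad: 0 = up (where its spring returns it whenever it is not pressed), 0.45 = fully down, a hard stop. Needs about 3 N at the pad without load, up to about 13 N when lifting the cabinet. It does not latch: let go and it comes up and the cabinet sinks.
- cabinet: The dark brown drawer cabinet with brown drawer fronts, 420 mm wide, 320 mm deep, 216 mm high, standing on the bench. Origin on the bench below the middle of its front; +x runs from the front into the cabinet, so its front faces -x; z up. This frame does not tip.
- cabinet_tip (a joint): How far the cabinet is tipped up at the front about its back lower edge, rad: 0 = standing; a full handle stroke with the saddle under the lift foot gives about 0.035 to 0.04 (front about 13 mm up).
- lift_point (a point): Centre of the flat underside of the orange lift foot, 64 mm above the bench while the cabinet stands: a bracket 44 x 44 x 10 mm sticking out of the cabinet's front, x = -49 to -5 mm of cabinet; a white disc with a black dot marks its top straight above this point. Firmly clamped to the front rail, at a place that differs from run to run. Tipping carries it up and about 2 mm back.

How it is judged:
On the way, in this order (a step that is already met when the one before it is completed fails the run):
1. the jack stands flat on the bench, let go, saddle under the marked lift foot, handle up (horizontal distance between saddle_top and lift_point below 0.012 m and angle between jack's own z axis and vertical below 0.05 rad and height (world z) of jack between -0.004 and 0.004 m and value of joint jack_handle below 0.06 rad and value of joint cabinet_tip below 0.004 rad and contact force between the fingers and jack below 0.5 N), for 0.2 s.
2. the handle is pressed fully down and the jack raises the cabinet front (horizontal distance between saddle_top and lift_point below 0.012 m and angle between jack's own z axis and vertical below 0.05 rad and height (world z) of jack between -0.004 and 0.004 m and value of joint jack_handle above 0.37 rad and value of joint cabinet_tip above 0.024 rad and contact force between jack and cabinet above 3 N), for 0.1 s.
3. the handle is let fully up and the cabinet stands again (horizontal distance between saddle_top and lift_point below 0.012 m and angle between jack's own z axis and vertical below 0.05 rad and height (world z) of jack between -0.004 and 0.004 m and value of joint jack_handle below 0.06 rad and value of joint cabinet_tip below 0.004 rad), for 0.1 s.
4. the handle is pressed fully down a second time and the cabinet front is up (all of step 2), for 0.2 s.
At the end, for the whole second after the job is handed in: Jack flat on the bench, saddle centre within 12 mm sideways of the lift point; fingers holding the handle down (over 0.37 rad, over 2 N); cabinet tipped over 0.024 rad, still, carried by the jack alone (over 3 N; robot on cabinet under 1 N); no other thing moved over 30 mm (all of step 4 and contact force between the fingers and jack_handle above 2 N and contact force between each of the arm, the fingers and cabinet below 1 N and velocity of joint cabinet_tip between -0.05 and 0.05 rad/s and distance of each of drill, clamp, mallet, offcut, screw_tray, tape_measure, shim_pack from where it was at the start of the episode below 0.03 m); the arm keeps its last pose, push and grip.
It fails at once if the robot pushes or lifts the cabinet itself (contact force between any of the arm, the fingers and cabinet above 8 N).
It fails at once if the jack is tipped over (angle between jack's own z axis and vertical above 0.5 rad).
It fails at once if another thing on the bench is moved more than 30 mm (distance of any of drill, clamp, mallet, offcut, screw_tray, tape_measure, shim_pack from where it was at the start of the episode above 0.03 m).
It also fails if it takes over 61 s, if anything falls off the work surface, if the arm or the gripper's body presses on something with over 40 N, if the wrist force passes 120 N, or if a joint passes its speed limit or range.

## Working session

There is one attempt and no reset: what is moved stays moved. The work goes in short steps, Python scripts to look and compute and a tool call to move; the robot and the scene stay as the last step left them, time stands still between calls to the robot, and variables do not carry over. Pictures are saved under pics/ and viewed, about 8 in all and at most 12, crops included, and the job is handed in when it is done.

Besides the shell and the picture viewer there is one more tool, called after "Call:" as a command line: name --argument value ..., lists and objects as JSON in quotes. move_arm: Moves the arm, as the interface text tells. Its arguments: {"type":"object","properties":{"deltas":{"type":"array","items":{"type":"array"}},"grip_force":{"type":"number"}},"required":["deltas"]}

```bash
mkdir -p pics; cat > h.py <<'E'
import numpy as np, cv2
from workcell import status, read_camera, camera_info, order
def cam(n):
    im,d=read_camera(n); return im,d,camera_info(n)
def ray(ci,u,v,z):
    K,R,t=[np.array(ci[k],float) for k in('K','R','t')]
    d=R.T@np.linalg.solve(K,[u,v,1]); c=-R.T@t
    return c+d*(z-c[2])/d[2]
def world(ci,D,us,vs):
    K,R,t=[np.array(ci[k],float) for k in('K','R','t')]
    z=D[vs,us]; p=np.linalg.solve(K,np.stack([us,vs,np.ones(len(us))]))*z
    return (R.T@(p-t.reshape(3,1))).T
def proj(ci,X):
    K,R,t=[np.array(ci[k],float) for k in('K','R','t')]
    p=K@(R@np.array(X)+t); return p[:2]/p[2]
E
python3 - <<'E'
from h import *
for n in('scene','top'):
    im,d,ci=cam(n); cv2.imwrite(f'pics/{n}1.png',im[:,:,::-1]); np.savez(f'{n}1.npz',im=im,d=d)
    print(n,np.round(-np.array(ci['R']).T@ci['t'],3),np.round(ci['K'],1).tolist(), (d==0).mean())
print(status.read_state())
E
```

```text
scene [ 1.031 -0.663  1.027] [[504.0, 0.0, 316.7], [0.0, 504.0, 204.5], [0.0, 0.0, 1.0]] 0.00459375
top [0.463 0.131 1.252] [[420.4, 0.0, 317.8], [0.0, 420.4, 196.3], [0.0, 0.0, 1.0]] 0.00403125
{'time': 0.1, 'q': array([-1.32387830e+00,  2.64706636e-01,  1.60528634e+00,  4.30094948e-06,
        1.27371701e+00, -3.69064993e-02]), 'joint_vel': array([ 8.47134078e-05, -1.03332727e-03, -1.38498916e-03,  5.18050006e-04,
       -1.28767230e-03, -4.38161597e-04]), 'joint_torque': array([-6.43632266e-04, -5.16709578e+01, -3.68588483e+01, -8.93168180e-05,
        6.27794201e-03, -3.37142205e-05]), 'tool_pos': array([ 0.1888462 , -0.64732553,  0.23004071]), 'tcp_rot': array([-3.10792663e+00, -4.44035740e-01,  3.41945855e-04]), 'wrist_force': array([-0.19775914,  0.58765918, -0.14948062]), 'torque': array([-0.01688505,  0.01772667, -0.03921217]), 'width': 0.9949046298444941}
```

View pics/scene1.png

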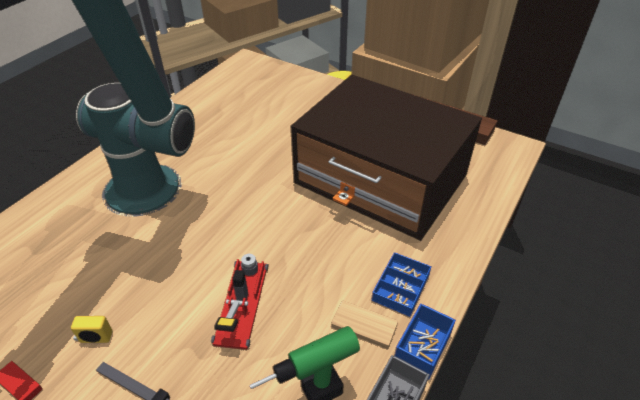

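View pics/top1.png

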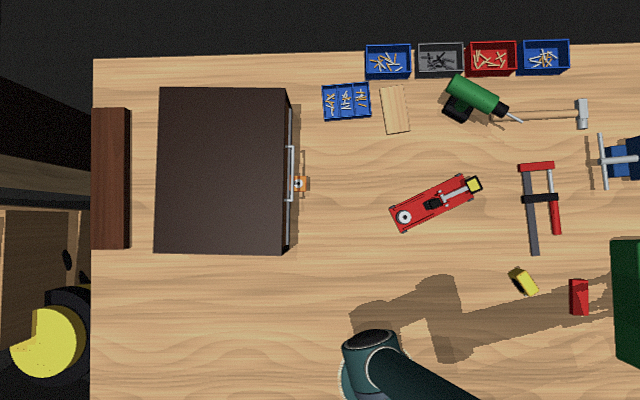

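The scene view shows the jack at about (240,300) and the orange foot at (343,196). In the top view the saddle is at (404,217), the post at (432,204), the pad at (474,184) and the foot at (300,184). Next I'll measure these from both views.

```bash
cat > meas.py <<'E'
from h import *
def blobs(im,box,f,amin=6):
    x0,y0,x1,y1=box; hsv=cv2.cvtColor(im,cv2.COLOR_RGB2HSV)
    m=np.zeros(im.shape[:2],np.uint8); m[y0:y1,x0:x1]=f(hsv[y0:y1,x0:x1].astype(int))*255
    n,l,s,c=cv2.connectedComponentsWithStats(m); o=[i for i in range(1,n) if s[i,4]>=amin]
    return [(c[i],s[i],l==i) for i in sorted(o,key=lambda i:-s[i,4])][:3]
red=lambda h:((h[...,0]<6)|(h[...,0]>172))&(h[...,1]>150)&(h[...,2]>70)
orange=lambda h:(h[...,0]>=6)&(h[...,0]<17)&(h[...,1]>190)&(h[...,2]>150)
yellow=lambda h:(h[...,0]>=22)&(h[...,0]<34)&(h[...,1]>150)&(h[...,2]>120)
grey=lambda h:(h[...,1]<45)&(h[...,2]>110)
E
python3 - <<'E'
from meas import *
B={'top':dict(jack=(380,165,490,240),foot=(292,165,318,200)),'scene':dict(jack=(205,245,275,355),foot=(325,180,362,210))}
for n in B:
    z=np.load(n+'1.npz'); im,d=z['im'],z['d']; ci=camera_info(n)
    for k,f,b in(('red',red,'jack'),('yellow',yellow,'jack'),('grey',grey,'jack'),('orange',orange,'foot'),('greyfoot',grey,'foot')):
        for c,s,m in blobs(im,B[n][b],f):
            vs,us=np.nonzero(m&(d>0)); P=world(ci,d,us,vs)
            print(n,k,s[4],s[:4],np.round(c,1),np.round(np.median(P,0),3),np.round(np.percentile(P[:,2],[5,95]),3))
    for b in('jack','foot'):
        x0,y0,x1,y1=B[n][b]; s=4 if b=='jack' else 9
        if n=='top': cv2.imwrite(f'pics/{n}_{b}.png',cv2.resize(im[y0:y1,x0:x1,::-1],None,fx=s,fy=s,interpolation=2))
ims=[]
for n in B:
  for b in('jack','foot'):
    z=np.load(n+'1.npz');x0,y0,x1,y1=B[n][b]
    ims.append(cv2.resize(z['im'][y0:y1,x0:x1,::-1],(400,290),interpolation=cv2.INTER_CUBIC))
cv2.imwrite('pics/m.png',np.vstack([np.hstack(ims[:2]),np.hstack(ims[2:])]))
E
```

```text
top red 1629 [389 174  85  59] [430.9 202.3] [ 0.506 -0.163  0.012] [0.008 0.034]
top yellow 8 [468 184   3   6] [469.2 186.5] [ 0.545 -0.257  0.085] [0.083 0.088]
top grey 134 [441 186  28  17] [453.1 193.4] [ 0.528 -0.218  0.063] [0.048 0.079]
top grey 113 [398 211  13  13] [404.3 216.7] [ 0.465 -0.081  0.054] [0.048 0.058]
top grey 7 [438 190   4   3] [439.6 191.1] [ 0.537 -0.185  0.051] [0.022 0.054]
top greyfoot 57 [292 165   2  35] [292.4 180.2] [0.569 0.225 0.167] [0.074 0.172]
top greyfoot 48 [294 179   9   9] [298.2 183.2] [0.566 0.216 0.074] [0.07  0.078]
scene red 1556 [213 262  53  87] [243.4 314. ] [ 0.535 -0.205  0.012] [0.009 0.034]
scene red 189 [221 278  15  39] [228.5 299.1] [ 0.483 -0.18   0.015] [0.01  0.054]
scene red 54 [234 260   8  11] [237.7 265.4] [ 0.439 -0.096  0.026] [0.011 0.035]
scene yellow 101 [218 318  17   8] [225.6 321.5] [ 0.55  -0.269  0.09 ] [0.085 0.096]
scene grey 125 [226 300  16  18] [233.1 307.4] [ 0.527 -0.218  0.062] [0.049 0.077]
scene grey 119 [241 254  16  11] [248.1 259.1] [ 0.468 -0.086  0.054] [0.05  0.058]
scene grey 10 [245 301   3   4] [246.  302.8] [ 0.539 -0.188  0.05 ] [0.046 0.055]
scene greyfoot 36 [339 193   9   6] [343.1 195.5] [0.566 0.214 0.075] [0.071 0.079]
scene greyfoot 13 [355 188   7   4] [358.2 189.4] [0.598 0.239 0.094] [0.091 0.096]
scene greyfoot 10 [335 180   6   3] [337.8 180.6] [0.535 0.241 0.095] [0.091 0.097]
```

View pics/m.png

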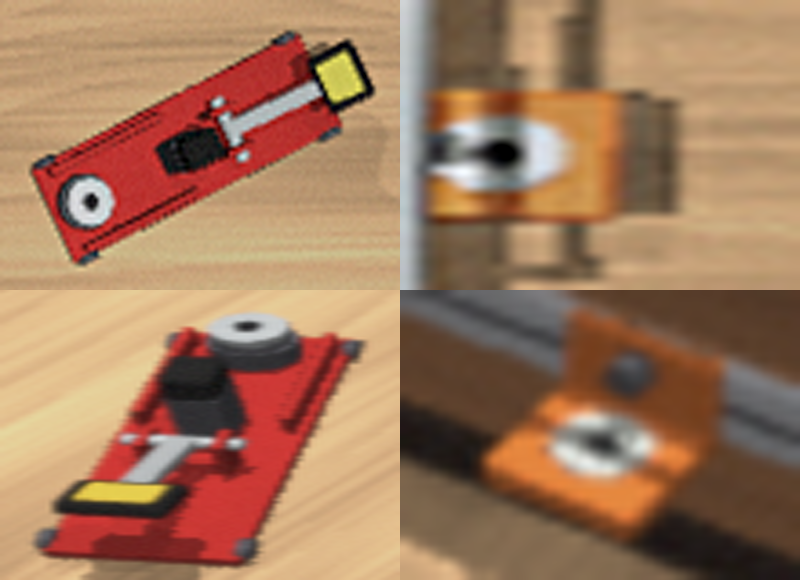

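The crops show both marker dots clearly. I'll triangulate them, then get the jack axis and the cabinet yaw.

```bash
python3 - <<'E'
from meas import *
from scipy.optimize import least_squares
T,S=camera_info('top'),camera_info('scene')
def tri(a,b):
    r=least_squares(lambda X:np.r_[proj(T,X)-a,proj(S,X)-b],[.5,0,.05]); return r.x,np.abs(r.fun).max()
for n,a,b,z in(('foot top',(298.2,183.1),(343.0,195.1),.074),('saddle',(404.3,216.5),(247.4,258.2),.055)):
    X,e=tri(np.array(a),np.array(b)); print(n,np.round(X,4),'err px',round(e,2),'rays',np.round(ray(T,*a,z),4),np.round(ray(S,*b,z),4))
# jack outline, minAreaRect of base points (z<0.02, red) from top
z=np.load('top1.npz'); im,d=z['im'],z['d']
# post top: black blob by depth
for n,ci,box in(('top',T,(380,165,490,240)),('scene',S,(205,245,275,355))):
    z=np.load(n+'1.npz'); im,d=z['im'],z['d']; x0,y0,x1,y1=box
    g=np.mgrid[y0:y1,x0:x1].reshape(2,-1); ok=d[g[0],g[1]]>0; vs,us=g[0][ok],g[1][ok]
    P=world(ci,d,us,vs); q=(P[:,2]>.094)&(P[:,1]>-.22)
    print(n,'post top',q.sum(),np.round(P[q].mean(0),4),'maxz',P[:,2].max())
    h=cv2.cvtColor(im,cv2.COLOR_RGB2HSV).astype(int)[vs,us]
    r=red(h)&(P[:,2]<.02)&(P[:,2]>.003)
    (c,sz,a)=cv2.minAreaRect((P[r,:2]*1000).astype(np.float32)); print(' base rect',np.round(c,1),np.round(sz,1),round(a,2))
    y=yellow(h); R=np.array([ray(ci,u,v,.089) for u,v in zip(us[y],vs[y])]); print(' yellow',y.sum(),R.mean(0).round(4),P[y].mean(0).round(4))
    # cabinet top rect
    g=np.mgrid[60:280,120:500].reshape(2,-1); ok=d[g[0],g[1]]>0; P=world(ci,d,g[1][ok],g[0][ok])
    q=(abs(P[:,2]-.216)<.008)&(P[:,1]>.1)&(P[:,1]<.7)&(P[:,0]>.2)
    (c,sz,a)=cv2.minAreaRect((P[q,:2]*1000).astype(np.float32)); b=cv2.boxPoints((c,sz,a)); print(' cab rect',np.round(c,1),np.round(sz,1),round(a,2),b.round(0).tolist())
E
```

```text
foot top [0.5654 0.2158 0.0756] err px 0.1 rays [0.5658 0.2161 0.074 ] [0.5644 0.2171 0.074 ]
saddle [ 0.4648 -0.0828  0.0538] err px 0.52 rays [ 0.4662 -0.0816  0.055 ] [ 0.4644 -0.0842  0.055 ]
top post top 99 [ 0.5006 -0.1578  0.1006] maxz 0.10676547977993632
 base rect [ 505.8 -169.1] [ 79.3 242.1] 24.62
 yellow 19 [ 0.5482 -0.2641  0.089 ] [ 0.5483 -0.2643  0.0883]
 cab rect [591.8 404.5] [322.4 421.5] 87.74 [[375.0, 252.0], [796.0, 235.0], [809.0, 557.0], [388.0, 574.0]]
scene post top 125 [ 0.5036 -0.164   0.1007] maxz 0.10646449539833813
 base rect [ 507.  -171.4] [ 79.6 240.6] 24.32
 yellow 101 [ 0.55   -0.2678  0.089 ] [ 0.5507 -0.2683  0.0903]
 cab rect [590.9 401.1] [330.3 423.3] 88.05 [[374.0, 243.0], [797.0, 229.0], [808.0, 559.0], [385.0, 573.0]]
```

Call:
move_arm --deltas '[[[0, 0, 0.109], [0.31, 0.49, 0], -1], [[0, 0, 0.218], [0.62, 0.98, 0], -1], [[0, 0, 0.218], [0.62, 0.98, 0], -1]]'

```text
time: 0.48
tool_pos: [0.2526, -0.5465, 0.2305]
tcp_rot: [-2.984, -0.973, -0.001]
wrist_force: [0.2, 0.5, -1.2]
width: 1.0
```

Call:
move_arm --deltas '[[[0, 0, 0.109], [0.31, 0.49, 0], -1], [[0, 0, 0.218], [0.62, 0.98, 0], -1]]'

```text
time: 0.72
tool_pos: [0.3131, -0.4519, 0.231]
tcp_rot: [2.778, 1.466, -0.0]
wrist_force: [0.8, -0.4, 0.0]
width: 1.004
```

Call:
move_arm --deltas '[[[0, 0, 0.109], [0.31, 0.49, 0], -1], [[0, 0, 0.218], [0.62, 0.98, 0], -1]]'

```text
time: 0.98
tool_pos: [0.3755, -0.3534, 0.2312]
tcp_rot: [2.487, 1.919, -0.0]
wrist_force: [-0.0, -0.8, 0.4]
width: 0.999
```

Call:
move_arm --deltas '[[[0, 0, 0.109], [0.31, 0.49, 0], -1], [[0, 0, 0.218], [0.62, 0.98, 0], -1]]'

```text
time: 1.23
tool_pos: [0.4378, -0.2554, 0.2314]
tcp_rot: [2.123, 2.315, -0.001]
wrist_force: [0.1, -0.3, -0.4]
width: 0.999
```

Call:
move_arm --deltas '[[[0, 0, 0.109], [0.31, 0.49, 0], -1], [[0, 0, 0.218], [0.62, 0.95, 0], -1], [[0, 0, 0.218], [0.62, 0.95, 0], -1], [[0, 0, 0.218], [0.62, 0.95, 0], -1]]'

```text
time: 1.72
tool_pos: [0.4989, -0.1616, 0.231]
tcp_rot: [-1.704, -2.639, 0.002]
wrist_force: [-0.0, -0.0, 0.1]
width: 1.0
```

```bash
cat > st.py <<'E'
from h import *
from scipy.spatial.transform import Rotation as Ro
s=status.read_state(); M=Ro.from_rotvec(s['tcp_rot']).as_matrix()
print(round(s['time'],2),s['tool_pos'].round(4),'jaw',np.degrees(np.arctan2(M[1,1],M[0,1])).round(2),'z',M[:,2].round(3),'F',s['wrist_force'].round(1),'w',round(s['width'],3),'q',s['q'].round(2))
E
python3 st.py
```

```text
1.73 [ 0.4989 -0.1616  0.231 ] jaw 24.3 z [-0.001 -0.001 -1.   ] F [-0.  -0.   0.1] w 1.0 q [-0.36 -0.02  1.92 -0.    1.24 -0.78]
```

Call:
move_arm --deltas '[[[0, 0, 0], [0.02, 0.01, -0.4], -1], [[0, 0, 0], [0.02, 0.01, -0.8], -1], [[0, 0, 0], [0.02, 0.01, -1], -1]]'

```text
time: 2.1
tool_pos: [0.4985, -0.1614, 0.1286]
tcp_rot: [-1.706, -2.634, 0.002]
wrist_force: [-0.2, 0.2, 0.4]
width: 1.0
```

Call:
move_arm --deltas '[[[0, 0, 0], [0, 0, -0.35], -1], [[0, 0, 0], [0, 0, -0.7], -1], [[0, 0, 0], [0, 0, -0.7], -1], [[0, 0, 0], [0, 0, -0.7], 0], [[0, 0, 0], [0, 0, -0.7], 0.5], [[0, 0, 0], [0, 0, -0.7], 1], [[0, 0, 0], [0, 0, -0.7], 1], [[0, 0, 0], [0, 0, -0.7], 1], [[0, 0, 0], [0, 0, -0.7], 1], [[0, 0, 0], [0, 0, -0.7], 1]]' --grip_force 60

```text
time: 3.35
tool_pos: [0.5024, -0.1603, 0.0626]
tcp_rot: [1.701, 2.638, 0.001]
wrist_force: [1.8, 1.4, 6.3]
width: 0.274
```

```bash
python3 st.py
```

```text
3.35 [ 0.5024 -0.1603  0.0626] jaw 24.38 z [ 0.002 -0.001 -1.   ] F [1.8 1.4 6.3] w 0.274 q [-0.36  0.15  2.07  0.    0.91 -0.78]
```

Call:
move_arm --deltas '[[[0, 0, 0], [0, 0, 0.05], 1], [[0, 0, 0], [0, 0, 0.08], 1], [[0, 0, -0.03], [0.05, 0.2, 0.08], 1], [[0, 0, -0.065], [0.13, 0.5, 0.08], 1], [[0, 0, -0.1], [0.2, 0.75, 0.08], 1]]'

```text
time: 3.98
tool_pos: [0.5192, -0.0838, 0.0676]
tcp_rot: [-1.905, -2.494, 0.002]
wrist_force: [-0.0, 0.1, -9.1]
width: 0.274
```

Call:
move_arm --deltas '[[[0, 0, -0.05], [0.1, 0.35, 0], 1], [[0, 0, -0.1], [0.2, 0.75, 0], 1]]'

```text
time: 4.22
tool_pos: [0.5395, -0.0092, 0.0677]
tcp_rot: [-2.097, -2.336, 0.003]
wrist_force: [1.3, -0.8, -10.1]
width: 0.27
```

Call:
move_arm --deltas '[[[0, 0, -0.04], [0.1, 0.35, 0], 1], [[0, 0, -0.07], [0.16, 0.6, 0], 1], [[0, 0, -0.096], [0.19, 0.75, 0], 1], [[0, 0, -0.096], [0.19, 0.75, 0], 1], [[0, 0, -0.096], [0.19, 0.75, 0], 1]]'

```text
time: 4.85
tool_pos: [0.5587, 0.0645, 0.0682]
tcp_rot: [-2.263, -2.177, 0.004]
wrist_force: [0.0, 0.4, -9.5]
width: 0.274
```

```bash
python3 st.py; python3 - <<'E'
from meas import *
ims=[]
for n in('top','scene'):
    im,d,ci=cam(n); np.savez(f'{n}2.npz',im=im,d=d)
    u,v=proj(ci,[.562,.15,.05]).astype(int); u-=20*(n=='top')*-1
    c=im[v-50:v+50,max(u-70,0):u+70,::-1]; ims.append(cv2.resize(c,(560,400)[:2] if 0 else (420,300),interpolation=2)); print(n,u,v)
    for k,f in(('grey',grey),('red',red)):
        for c,s,m in blobs(im,(u-70,v-50,u+70,v+50),f):
            vs,us=np.nonzero(m&(d>0)); P=world(ci,d,us,vs); print(k,s,c.round(1),np.median(P,0).round(4))
            if k=='red': q=P[:,2]<.05; print(cv2.minAreaRect((P[q,:2]*1000).astype(np.float32)))
cv2.imwrite('pics/e.png',np.vstack(ims))
E
```

```text
4.85 [0.5587 0.0645 0.0682] jaw -2.23 z [-0.003 -0.001 -1.   ] F [ 0.   0.4 -9.5] w 0.274 q [ 0.07  0.21  1.99 -0.    0.94  0.11]
top 341 184
grey [285 134  18 100 430] [290.7 178.8] [0.5711 0.232  0.0952]
grey [316 179  13  13 121] [321.8 185.1] [0.5602 0.1497 0.06  ]
grey [333 186  13  10  74] [338.3 189.5] [0.5195 0.1131 0.4532]
red [314 174  21  27 268] [322.5 188.7] [0.5403 0.1478 0.0198]
((557.770263671875, 144.37220764160156), (59.01832580566406, 77.04450988769531), 88.70406341552734)
red [358 189  30  12 259] [373.8 195.7] [ 0.5275 -0.0012  0.017 ]
((532.5828857421875, 3.978443145751953), (82.51239013671875, 32.82265090942383), 88.97108459472656)
red [345 194   5   7  26] [346.5 197.1] [0.5233 0.0801 0.0203]
((526.4759521484375, 79.97845458984375), (8.611976623535156, 17.89630126953125), 77.61097717285156)
scene 329 215
grey [336 165  45  18 146] [359.6 173.3] [0.6069 0.222  0.1674]
grey [355 188  44  21 114] [376.9 197.7] [0.6566 0.237  0.0937]
grey [296 175  45  12  85] [319.6 181.5] [0.5576 0.0519 0.2616]
red [277 221  67  44 848] [316.3 247. ] [0.5774 0.0569 0.0188]
((573.5780639648438, 69.97663879394531), (234.42149353027344, 67.72471618652344), 77.25962829589844)
red [292 231  13  17  50] [300.3 239.2] [0.5286 0.0618 0.0249]
((531.767822265625, 53.77870559692383), (48.621795654296875, 25.73495101928711), 85.93356323242188)
```

View pics/e.png

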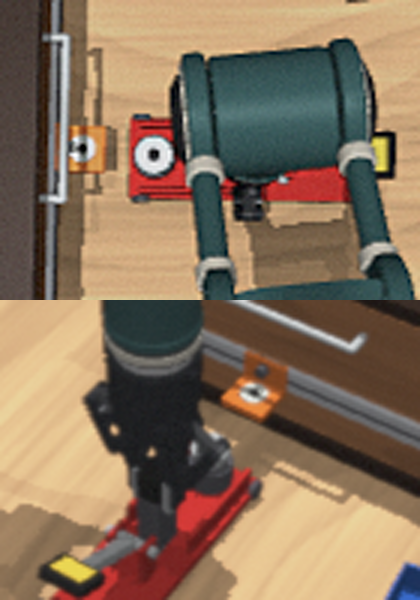

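```bash
python3 - <<'E'
from meas import *
T=camera_info('top'); a=ray(T,321.8,185.1,.0606); b=ray(T,298.2,183.1,.075); print(a,b,b-a)
z=np.load('top2.npz'); print(ray(T,321.8,185.1,.0606)-[.5587,.0645,0])
print([ (c,s) for c,s,m in blobs(z['im'],(292,165,318,200),grey)])
E
```

```text
[0.55981197 0.14996425 0.0606    ] [0.56570148 0.2160157  0.075     ] [0.00588951 0.06605145 0.0144    ]
[0.00111197 0.08546425 0.0606    ]
[(array([294.9375    , 181.98214286]), array([292, 165,  11,  35, 112], dtype=int32)), (array([316.6, 185.2]), array([316, 181,   2,   9,  15], dtype=int32))]
```

Call:
move_arm --deltas '[[[0, 0, 0], [0.05, 0.0, -0.02], 1], [[0, 0, 0], [0.05, 0.16, -0.02], 1], [[0, 0, 0], [0.05, 0.32, -0.02], 1], [[0, 0, 0], [0.05, 0.48, -0.02], 1], [[0, 0, 0], [0.05, 0.645, -0.02], 1], [[0, 0, 0], [0.05, 0.645, -0.02], 1], [[0, 0, 0], [0.05, 0.645, -0.02], 1]]'

```text
time: 5.82
tool_pos: [0.5648, 0.1297, 0.0672]
tcp_rot: [2.264, 2.178, -0.001]
wrist_force: [-0.3, 0.5, -9.2]
width: 0.276
```

```bash
python3 st.py; python3 - <<'E'
from meas import *
ims=[]
for n in('top','scene'):
    im,d,ci=cam(n); np.savez(f'{n}3.npz',im=im,d=d)
    u,v=proj(ci,[.562,.19,.06]).astype(int)
    ims.append(cv2.resize(im[v-36:v+36,u-50:u+50,::-1],(420,300),interpolation=2)); print(n,u,v)
cv2.imwrite('pics/g.png',np.vstack(ims))
E
```

```text
5.83 [0.5648 0.1297 0.0672] jaw -2.23 z [-0. -0. -1.] F [-0.3  0.5 -9.2] w 0.276 q [ 0.18  0.24  1.96 -0.    0.94  0.22]
top 307 184
scene 337 204
```

View pics/g.png

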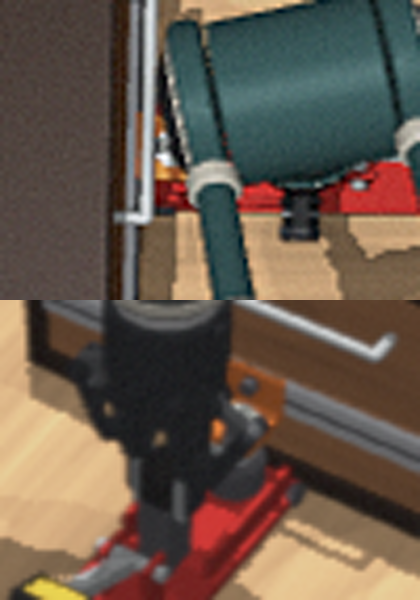

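Call:
move_arm --deltas '[[[0, 0, 0], [0, 0, -0.02], 1], [[0, 0, 0], [0, 0, -0.04], 1], [[0, 0, 0], [0, 0, -0.05], 1], [[0, 0, 0], [0, 0, -0.05], 1], [[0, 0, 0], [0, 0, -0.05], 0.2], [[0, 0, 0], [0, 0, -0.05], -0.4], [[0, 0, 0], [0, 0, -0.05], -1], [[0, 0, 0], [0, 0, -0.05], -1], [[0, 0, 0], [0, 0, -0.05], -1], [[0, 0, 0], [0, 0, -0.05], -1]]'

```text
time: 7.18
tool_pos: [0.565, 0.1295, 0.0622]
tcp_rot: [-2.265, -2.177, 0.0]
wrist_force: [-0.1, -0.7, -0.8]
width: 1.0
```

Call:
move_arm --deltas '[[[0, 0, 0], [0, 0, 0.3], -1], [[0, 0, 0], [0, 0, 0.7], -1], [[0, 0, 0], [0, -0.4, 1], -1], [[0, 0, 0], [0, -0.9, 1], -1], [[0, 0, 0], [0, -0.9, 1], -1]]'

```text
time: 7.8
tool_pos: [0.5652, 0.0369, 0.163]
tcp_rot: [2.268, 2.172, 0.0]
wrist_force: [-0.2, 0.3, 0.0]
width: 1.0
```

Call:
move_arm --deltas '[[[0, 0, 0], [0, -0.4, 0], 0], [[0, 0, 0], [0, -0.9, 0], 1], [[0, 0, 0], [0, -0.9, 0], 1], [[0, 0, 0], [0, -0.9, 0], 1], [[0, 0, 0], [0, -0.9, 0], 1], [[0, 0, 0], [0, -0.9, 0], 1]]'

```text
time: 8.55
tool_pos: [0.565, -0.0493, 0.1622]
tcp_rot: [-2.263, -2.178, -0.0]
wrist_force: [0.1, -0.0, -0.0]
width: -0.001
```

```bash
python3 st.py; python3 - <<'E'
from meas import *
ims=[]
for n in('top','scene'):
    im,d,ci=cam(n); np.savez(f'{n}4.npz',im=im,d=d)
    u,v=proj(ci,[.562,.13,.06]).astype(int)
    ims.append(cv2.resize(im[v-54:v+54,u-75:u+75,::-1],(420,300),interpolation=2)); print(n,u,v)
    for k,f in(('yellow',yellow),('red',red)):
        for c,s,m in blobs(im,(u-75,v-54,u+75,v+54),f):
            vs,us=np.nonzero(m&(d>0)); P=world(ci,d,us,vs); print(k,s,c.round(1),np.median(P,0).round(4),ray(ci,*c,.089).round(4))
            if k=='red': print(cv2.minAreaRect((P[(P[:,2]<.02),:2]*1000).astype(np.float32)))
    g=np.mgrid[v-54:v+54,u-75:u+75].reshape(2,-1); P=world(ci,d,g[1],g[0]); q=(P[:,2]>.094)&(P[:,2]<.108)&(abs(P[:,0]-.562)<.03)&(abs(P[:,1]-.13)<.03)
    print('post top',q.sum(),P[q].mean(0).round(4))
cv2.imwrite('pics/k.png',np.vstack(ims))
E
```

```text
8.55 [ 0.565  -0.0493  0.1622] jaw -2.19 z [-0.  0. -1.] F [ 0.1 -0.  -0. ] w -0.001 q [-0.13  0.12  1.91  0.    1.12 -0.09]
top 328 184
yellow [367 179   9  11  90] [371.1 183.8] [0.558  0.013  0.0893] [0.5582 0.0131 0.089 ]
red [ 294  172   79   28 1488] [333.7 186. ] [0.5543 0.1154 0.0123] [0.5543 0.1166 0.089 ]
((562.7083740234375, 117.35235595703125), (230.81893920898438, 79.12954711914062), 87.7768325805664)
post top 95 [0.5621 0.1297 0.101 ]
scene 325 218
yellow [293 236  15   8  62] [299.8 239.3] [0.5592 0.0099 0.0902] [0.5586 0.0108 0.089 ]
red [ 287  201   70   70 1352] [321.6 241.4] [0.5788 0.078  0.0123] [0.608  0.0328 0.089 ]
((563.2916259765625, 123.26958465576172), (90.5753173828125, 257.8564758300781), 1.623390555381775)
red [309 218  11  14  44] [316.1 224.7] [0.536  0.1297 0.0261] [0.567  0.0733 0.089 ]
((534.1155395507812, 119.9664306640625), (33.15375900268555, 12.35167407989502), 74.02291107177734)
post top 94 [0.5649 0.1245 0.1003]
```

View pics/k.png

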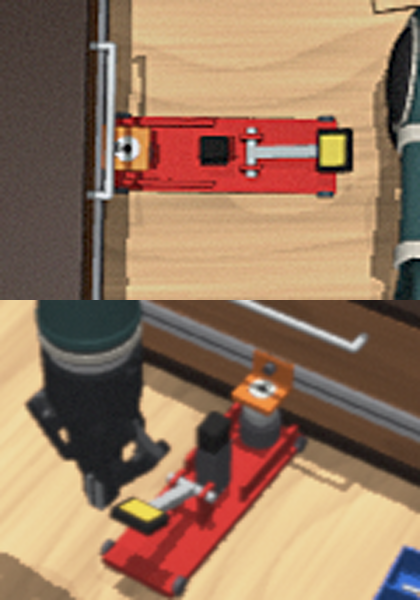

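Released and placed: the saddle is under the foot and the handle is up. The pad is at (0.5585, 0.012). Next comes pumping.

Call:
move_arm --deltas '[[[0, 0, 0], [-0.03, 0.3, -0.2], 1], [[0, 0, 0], [-0.065, 0.63, -0.4], 1], [[0, 0, 0], [-0.065, 0.63, -0.57], 1], [[0, 0, 0], [-0.065, 0.63, -0.57], 1]]'

```text
time: 9.15
tool_pos: [0.5571, 0.0125, 0.1036]
tcp_rot: [-2.263, -2.177, 0.004]
wrist_force: [0.2, 0.1, 0.7]
width: 0.001
```

Call:
move_arm --deltas '[[[0, 0, 0], [0, 0, -0.1], 1], [[0, 0, 0], [0, -0.01, -0.2], 1], [[0, 0, 0], [0, -0.04, -0.3], 1], [[0, 0, 0], [0, -0.07, -0.4], 1], [[0, 0, 0], [0, -0.09, -0.5], 1], [[0, 0, 0], [0, -0.1, -0.55], 1], [[0, 0, 0], [0, -0.1, -0.56], 1], [[0, 0, 0], [0, -0.1, -0.56], 1]]'

```text
time: 10.15
tool_pos: [0.5594, 0.0029, 0.0508]
tcp_rot: [2.266, 2.176, 0.003]
wrist_force: [-2.8, 2.6, 12.5]
width: 0.003
```

```bash
python3 st.py; python3 - <<'E'
from meas import *
ims=[]
for n in('top','scene'):
    im,d,ci=cam(n); np.savez(f'{n}5.npz',im=im,d=d)
    u,v=proj(ci,[.562,.13,.06]).astype(int)
    ims.append(cv2.resize(im[v-54:v+54,u-75:u+75,::-1],(420,300),interpolation=2))
    o=np.load(n+'4.npz')['d']; m=np.zeros(d.shape,bool)
    g=np.mgrid[60:280,120:500].reshape(2,-1)
    P=world(ci,d,g[1],g[0]); P0=world(ci,o,g[1],g[0]); q=(P0[:,2]>.19)&(P0[:,2]<.225)&(P0[:,1]>.25)&(P0[:,1]<.55)&(P[:,2]<.26)&(P[:,2]>.19)
    w=P0[q,1]<.3; dz=P[q,2]-P0[q,2]; print(n,'front dz',np.median(dz[w]).round(4),'mid/back',np.median(dz[P0[q,1]>.45]).round(4))
cv2.imwrite('pics/p.png',np.vstack(ims))
E
```

```text
10.15 [0.5594 0.0029 0.0508] jaw -2.33 z [ 0.001  0.001 -1.   ] F [-2.8  2.6 12.5] w 0.003 q [-0.04  0.23  2.01  0.    0.9  -0.  ]
top front dz 0.011 mid/back 0.0027
scene front dz 0.0106 mid/back 0.0026
```

View pics/p.png

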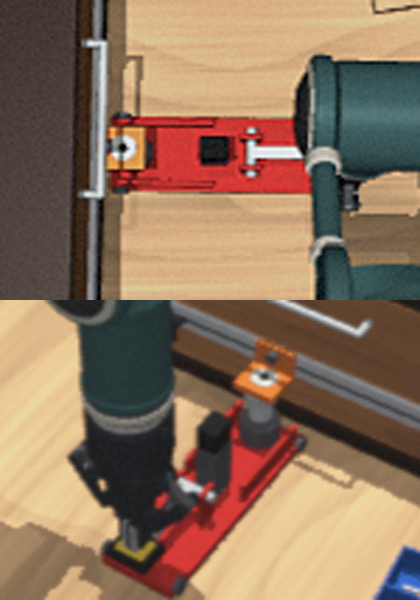

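Call:
move_arm --deltas '[[[0, 0, 0], [0, 0, -0.02], 1], [[0, 0, 0], [0, 0, -0.02], 1], [[0, 0, 0], [0, 0.01, 0.1], 1], [[0, 0, 0], [0, 0.04, 0.2], 1], [[0, 0, 0], [0, 0.07, 0.3], 1], [[0, 0, 0], [0, 0.1, 0.4], 1], [[0, 0, 0], [0, 0.1, 0.5], 1], [[0, 0, 0], [0, 0.1, 0.56], 1], [[0, 0, 0], [0, 0.1, 0.56], 1], [[0, 0, 0], [0, 0.1, 0.56], 1], [[0, 0, 0], [0, 0.1, 0.56], 1], [[0, 0, 0], [0, 0.1, 0.56], 1]]'

```text
time: 11.75
tool_pos: [0.5582, 0.0125, 0.1049]
tcp_rot: [-2.265, -2.176, 0.001]
wrist_force: [-0.0, 0.6, 0.6]
width: -0.003
```

```bash
cat > chk.py <<'E'
import sys
from meas import *
i=sys.argv[1]
for n in('top','scene'):
    im,d,ci=cam(n); np.savez(f'{n}{i}.npz',im=im,d=d); o=np.load(n+'4.npz')['d']
    g=np.mgrid[60:280,120:500].reshape(2,-1)
    P=world(ci,d,g[1],g[0]); P0=world(ci,o,g[1],g[0]); q=(P0[:,2]>.19)&(P0[:,2]<.225)&(P0[:,1]>.25)&(P0[:,1]<.55)&(P[:,2]<.26)&(P[:,2]>.19)
    w=P0[q,1]<.3; dz=P[q,2]-P0[q,2]; print(n,'front dz',np.median(dz[w]).round(4))
    u,v=proj(ci,[.562,.13,.06]).astype(int)
    print([(s[4],c.round(1),world(ci,d,*np.nonzero(m)[::-1]).mean(0).round(4)) for c,s,m in blobs(im,(u-75,v-54,u+75,v+54),yellow)])
    P=world(ci,d,*(np.mgrid[v-54:v+54,u-75:u+75].reshape(2,-1)[::-1])); q=(P[:,2]>.094)&(P[:,2]<.108)&(abs(P[:,0]-.562)<.03)&(abs(P[:,1]-.13)<.03)
    print('post top',q.sum(),P[q].mean(0).round(4))
E
python3 st.py; python3 chk.py 6
```

```text
11.75 [0.5582 0.0125 0.1049] jaw -2.28 z [-0.001  0.    -1.   ] F [-0.   0.6  0.6] w -0.003 q [-0.02  0.16  1.98  0.    1.01  0.02]
top front dz 0.0001
[]
post top 94 [0.5621 0.1298 0.1009]
scene front dz -0.0
[(np.int32(43), array([300.1, 239.4]), array([0.56  , 0.01  , 0.0902]))]
post top 92 [0.565  0.1244 0.1006]
```

The cabinet is down again, the handle is up, and the jack hasn't moved. Now the second press.

Call:
move_arm --deltas '[[[0, 0, 0], [0, 0, -0.1], 1], [[0, 0, 0], [0, -0.01, -0.2], 1], [[0, 0, 0], [0, -0.04, -0.3], 1], [[0, 0, 0], [0, -0.07, -0.4], 1], [[0, 0, 0], [0, -0.09, -0.5], 1], [[0, 0, 0], [0, -0.1, -0.55], 1], [[0, 0, 0], [0, -0.1, -0.57], 1], [[0, 0, 0], [0, -0.1, -0.58], 1], [[0, 0, 0], [0, -0.1, -0.58], 1], [[0, 0, 0], [0, -0.1, -0.58], 1], [[0, 0, 0], [0, -0.1, -0.58], 1], [[0, 0, 0], [0, -0.1, -0.58], 1]]'

```text
time: 13.35
tool_pos: [0.5587, 0.0035, 0.0499]
tcp_rot: [-2.265, -2.175, -0.002]
wrist_force: [-8.7, 4.9, 21.8]
width: -0.003
```

```bash
python3 st.py; python3 chk.py 7; python3 st.py
```

```text
13.35 [0.5587 0.0035 0.0499] jaw -2.32 z [-0.     0.002 -1.   ] F [-8.7  4.9 21.8] w -0.003 q [-0.04  0.23  2.01  0.    0.9  -0.  ]
top front dz 0.0115
[]
post top 92 [0.5622 0.1299 0.101 ]
scene front dz 0.011
[(np.int32(37), array([298.8, 254.1]), array([ 0.5636, -0.004 ,  0.0505]))]
post top 93 [0.565  0.1244 0.1005]
13.45 [0.5587 0.0036 0.0499] jaw -2.32 z [-0.     0.002 -1.   ] F [-9.   4.1 22.2] w 0.001 q [-0.04  0.23  2.01  0.    0.9  -0.  ]
```

Cabinet raised, jack unmoved, handle held down at a steady 22 N. Handing in.

```bash
python3 -c "
from workcell import order; print(order.finish_job())"; python3 st.py
```

```text
the job is handed in; nothing more can be done
None
the job is handed in; nothing more can be done
```

I set the jack under the lift foot, let go of it, and pumped the handle down, fully up and down again. I handed the job in at about 13.5 s with the fingers still holding the handle down; no verdict is reported.

What the last checks showed:
- **Saddle position:** the saddle centre is about 1–2 mm from the lift point. This is estimated from the measured grasp and the post position, because the foot hides the saddle from above.
- **First press:** the cabinet front rose about 11 mm (roughly 0.038 rad).
- **Release:** the cabinet front was back at its starting height within 0.1 mm, with the handle up.
- **Second press:** the front rose 11–11.5 mm, with a steady 22 N upward on the tool and the fingertips 50 mm above the bench. The handle is therefore at or very near its stop.
- **Jack:** the post did not shift between pumps; it stayed within 0.2 mm.

**Small disagreements:** the two cameras differ by 3–5 mm on the post's absolute position, so I set the final offset from the top camera alone. At the end there is also about 9 N sideways on the fingers, and it did not move the jack.

**Not checked:** I did not re-measure the other bench items. The arm stayed clear of them by plan, and no unexpected forces showed at the checks.

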